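# Swing the tip-box carrier home and snap its seesaw catch over

## Robot

A 6-joint arm with a two-finger parallel gripper is mounted at the origin on a cart in front of the work surface, level with it; the furniture and walls round the work are solid. World frame = base frame: x ahead of the robot, y to its left, z up, the work surface at z = 0. Lengths are in mm, angles in rad, forces in N, time in s.
With the tool pointing down it reaches from about 375 to 900 mm from the base axis. Payload 3.1 kg.
Tool frame: the origin (TCP) lies midway between the tips of the shut fingers; the grasp point (between the pads) lies ctrl.hold_point_z behind it (ctrl.hold_point_z is the distance from the TCP to the grasp point, in mm); z points along the fingers, y is the line along which they close (so a half turn about z gives the same grasp; the last joint's range is limited). The gripper opens to 87 mm and grips with 3 to 60 N. Pads are 19 mm wide; open, the fingers measure 117 mm over their backs; the gripper's body (75 mm by 190 mm) begins 51 mm behind the grasp point.
Start: joints at [-1.474, 0.527, 1.433, -0, 1.181, -0.178], TCP at [169.62, -601.519, 222.548] pointing down, gripper open.
Joint ranges: [-3.08, 3.08], [-0.75, 2.2], [0.22, 2.44], [-1.43, 4.57], [0, 2.65], [-2.85, 2.85]. Speed limits (rad/s): [2.79, 2.79, 3.14, 3.14, 3.14, 3.14].

## Interface

Orientations are given as a 3x3 rotation matrix whose columns are the frame's x, y, z axes.
In Python, from cell import ctrl, eoat, inverse_kinematics, vision, order, masks_of, place_of, readout gives the robot as it stands. Calls block until the motion is done:
- ctrl.goto(position, orientation): joint-space move of the TCP to a pose.
- ctrl.line_to(position, orientation=None, v=150): straight line of the TCP; orientation=None keeps the orientation; v is the mean speed in mm/s.
- ctrl.move_joints(angles): joint-space move.
- eoat.move_gripper(opening, strength=None): opening from 0.0 (shut) to 1.0 (fully open); strength is the grip in N (None keeps the last); returns when the fingers have stopped.
- ctrl.dwell(seconds).
- inverse_kinematics(position, orientation): joint angles nearest the present ones, or None.
- vision.read_camera(name): name is "scene" or "side" or "wrist"; returns a dict with "color" (400x640x3 uint8, blue, green, red), "intrinsics" (3x3 intrinsics, pixels), "R" (3x3) and "t" (3): a world point X has camera coordinates R X + t. Camera axes: x right, y down, z forward; pixel columns grow to the right and rows downward; lengths in mm; the calibration is good to about 2 mm. A picture is of the moment at which its call begins. There is no depth.
A pose or a line that the arm cannot do raises ctrl.Unreachable and nothing moves.
- order.finish_job(): hands the job in; it is judged then, once.
Trained networks look in a picture, given as the dict that the camera call returned (one of the last four; its "shot" number tells which), for a name from the list of things; names that differ only in an ending like _2 or _b are one class to them, and where a whole thing is asked for, a point or a joint stands for the part that bears it (a point fixed in the world has none). Each returns a list of dicts, best first, with "conf" (0 to 1); they miss things now and then, are a little off and sometimes report something else, mostly with a low value. They report only what shows in the picture. A call takes as long as a camera call.
- masks_of(thing, picture): "region" (400x640 bool, what is visible of it).
- place_of(thing, picture): "position" ([x, y, z] in mm, in world coordinates, good to about 4 mm: a listed point, or the origin of a listed thing).
Readings, each from a call of its own:
- readout.current_time_s(): time.
- readout.current_joint_positions(): joint angles.
- readout.current_joint_vel(): joint speeds.
- readout.current_joint_torque(): joint torques, N m.
- readout.current_tool_pos(): TCP position.
- readout.current_tcp_rot(): TCP orientation.
- readout.current_force(): force on the tool from outside, world axes, zero at the start.
- readout.current_torque(): the same for the moment, N m.
- readout.current_gripper_width(): opening from 0.0 (shut) to 1.0 (fully open).
- readout.current_finger_force(): force on a finger pad.
Only numpy, scipy, OpenCV 4.12 (cv2) and the standard library are available. Lean on these libraries where they do the work, as an engineer would, in place of code of your own. Each camera call takes 0.05 s, during which the arm holds its last target. There are 200 camera calls.

## Task

Swing the white carrier with the tip box a quarter turn round its pivot pin, pushing on its blue plate, until it is fully home in the docking station. Then throw the red seesaw catch under the clear visor: press its raised pad down past the centre so that it snaps over and locks the carrier. Leave the tube rack, the timer and the mouse where they stand.

Things in the scene. Friction and masses are not known exactly. Their poses are not given: they have to be found in the camera images.
- station: Fixed docking station. Origin: on the table top (z = 0) under the carrier's pivot pin; at yaw 0 its x points away from the robot, y left, z up. Grey base plate, top 12 mm up, spans x -23..127, y -200..145 mm. Carrier's home is its left part (y > 0); the red catch is on the right (y < 0), pin along x at x 61, y -113, 66 mm up, under a visor.
- carrier (a joint): Swing angle (rad) of the white carrier about the upright pin at its front right corner: 0 = home (hard stop), 1.57 = a quarter turn out towards the robot; close it clockwise seen from above. Tray 100 x 140 mm, tip box fixed in it, top 83 mm up; at 0 it spans station x 0..100, y 0..140 mm. It stays where left; pin friction 0.12 N m: 1 to 2 N at the outer end moves it.
- push_plate (a point): On the outer face of the carrier's blue upright plate, 120 mm from the pin, 39 mm up; moves with the carrier. Its x points into the carrier (the way to push), y along the plate away from the pin. The plate is 5 mm thick, runs 12 to 140 mm from the pin, 14 to 64 mm above the table, its face 2 mm outside the pin's axis; at 0 it faces the robot, at 1.57 it faces right.
- catch (a joint): Angle (rad) of the red seesaw catch, 170 mm long: 0 = open, left arm (beside the carrier) up; 0.60 = locked, left arm down and its steel nose behind the carrier's steel lip. A steel tumbler weight on top holds it at either end and flips it over at 0.30; 2 to 4 N on the pad starts it, and it may be pressed to its end stop. Thrown too early, it bars the carrier.
- catch_pad (a point): Centre of the top of the black rubber pad on the catch's left arm, 28 (x) x 44 (y) mm, about 60 mm left of its pin. Open: station x 61, y -57, 95 mm up; locked: y -50, 59 mm up. It lies 21 mm behind the visor's front edge, so a vertical tool cannot reach it: tilt the tool, fingers pointing down and away from the robot (along station x).
- visor_edge (a point): On the lower front edge of the clear visor over the catch, straight before the pad (station x 40, y -53), 165 mm up. The visor is a fixed level plate 5 mm thick, station x 40..120, y -195..-20 mm, with a yellow front edge, on a solid rear wall at x 116..122 mm; open below at the front and sides.
- timer: Small white table timer, 60 x 62 x 28 mm, loose; origin at the centre of its underside.
- mouse: Black computer mouse, 110 x 62 x 39 mm, loose; origin at the centre of its underside.
- rack: Blue tube rack with capped tubes, 69 x 138 x 85 mm, loose, right of the station; origin at the centre of its underside.

How it is judged (in metres and radians):
On the way, in this order (a step that is already met when the one before it is completed fails the run):
1. the carrier is fully home (within 0.05 rad of its stop) (value of joint carrier below 0.05 rad), for 0.2 s.
2. then the catch is snapped over (joint above 0.52) with the carrier home (value of joint catch above 0.52 rad and value of joint carrier below 0.05 rad), for 0.2 s.
At the end, for the whole second after the job is handed in: The carrier is home (joint below 0.05 rad), the catch is snapped over (joint above 0.52 of 0.60 rad), and both are at rest (all of step 2 and velocity of joint each of carrier, catch below 0.05 rad/s); the robot touches nothing.
It fails at once if the tube rack, timer or mouse is shifted by more than 30 mm or tipped by more than 20 degrees (distance of any of rack, timer, mouse from where it was at the start of the episode above 0.03 m or angle between any of rack, timer, mouse's own z axis and vertical above 0.35 rad).
It also fails if it takes over 48 s, if anything falls off the work surface, if the arm or the gripper's body presses on something with over 40 N, if the wrist force passes 120 N, or if a joint passes its speed limit or range.

## Working session

There is one attempt and no reset: what is moved stays moved. The work goes in short steps, each a Python script; the robot and the scene stay as the last script left them, time stands still between calls to the robot, and variables do not carry over. Pictures are saved under pics/ and viewed, at most 10 in all, crops included, and the job is handed in when it is done.

```bash
mkdir -p pics
python3 - <<'E'
from cell import *
import cv2
for n in ("scene","side"):
    p=vision.read_camera(n); cv2.imwrite(f"pics/{n}0.png",p["color"])
    for t in ("station","push_plate","catch_pad","visor_edge","timer","mouse","rack"):
        r=place_of(t,p); print(n,t,[(q["position"],round(q["conf"],2)) for q in r[:2]])
print(readout.current_time_s(), ctrl.hold_point_z)
E
```

```text
scene station [([522.0, 307.9, 5.4], 0.66)]
scene push_plate [([413.9, 264.6, 38.9], 0.94)]
scene catch_pad [([606.7, 296.5, 92.7], 0.64)]
scene visor_edge [([585.8, 284.6, 165.0], 0.64)]
scene timer [([638.3, 40.0, 1.4], 0.6), ([586.1, 282.3, 164.3], 0.3)]
scene mouse []
scene rack [([609.0, -106.4, -2.1], 0.68)]
side station [([523.4, 306.4, -4.0], 0.95)]
side push_plate [([411.1, 261.0, 37.7], 0.83)]
side catch_pad []
side visor_edge []
side timer [([639.9, 38.2, 1.8], 0.74)]
side mouse [([518.4, 128.4, -2.9], 0.82)]
side rack [([605.1, -109.1, 0.7], 0.82)]
0.8 18.700000000000003
```

View pics/scene0.png

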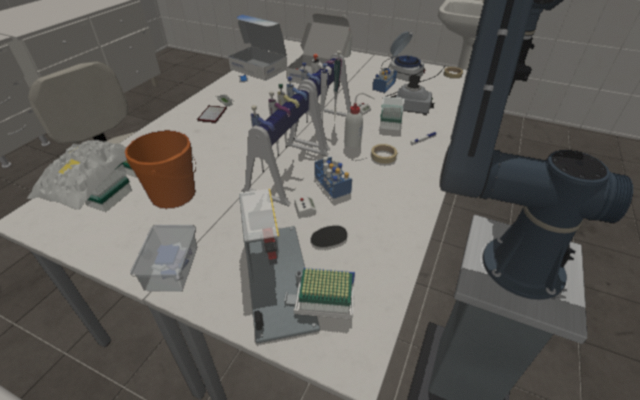

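View pics/side0.png

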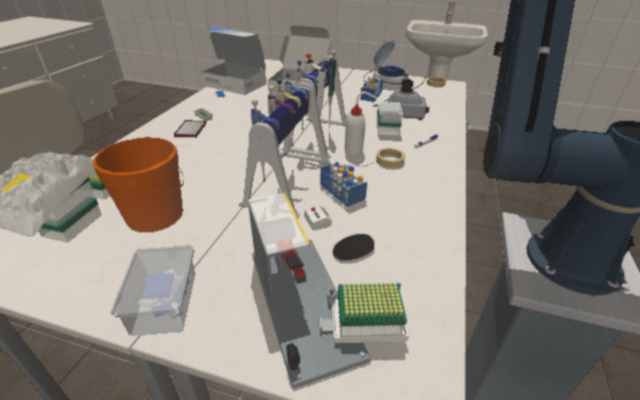

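The pictures show the carrier swung out (scene about 325,290; tip box yellow and green). The base plate corners in the scene picture are near (257,340) and (318,328), the visor is near (262,215), and the mouse (328,236) and timer (305,207) are right of the station. The base edges will give me the yaw.

```bash
cat > h.py <<'E'
from cell import *
import numpy as np, cv2
def bp(p,uv,z):
    d=p["R"].T@np.linalg.solve(p["intrinsics"],[*uv,1]); c=-p["R"].T@p["t"]
    return (c+d*(z-c[2])/d[2])
def proj(p,X):
    x=p["intrinsics"]@(p["R"]@np.array(X,float)+p["t"]); return x[:2]/x[2]
def rz(a): c,s=np.cos(a),np.sin(a); return np.array([[c,-s,0],[s,c,0],[0,0,1]])
E
python3 - <<'E'
from h import *
P={n:vision.read_camera(n) for n in("scene","side")}
for n,l in (("scene",[(257,340,12),(318,328,12),(242,194,170),(272,190,170),(279,234,170),(244,238,170)]),("side",[(291,384,12),(369,358,12),(249,199,170),(290,195,170),(309,246,170),(264,254,170)])):
    for u,v,z in l: print(n,(u,v),bp(P[n],(u,v),z).round())
O=np.array([523,307,0])
for n,p in P.items():
    im=cv2.resize(p["color"],None,fx=3,fy=3,interpolation=2)
    for yaw,c in((20,(0,255,0)),(35,(255,0,255))):
        R=rz(np.radians(yaw))
        for pts in ([(-23,-200,12),(127,-200,12),(127,145,12),(-23,145,12)],[(40,-195,170),(120,-195,170),(120,-20,170),(40,-20,170)]):
            q=np.array([proj(p,O+R@np.array(x))*3+1 for x in pts]).astype(int)
            cv2.polylines(im,[q],True,c,1)
    u=(200,170) if n=="scene" else (220,180)
    cv2.imwrite(f"pics/{n}1.png",im[u[1]*3:u[1]*3+600,u[0]*3:u[0]*3+620])
E
```

```text
scene (257, 340) [534. 490.  12.]
scene (318, 328) [422. 405.  12.]
scene (242, 194) [727. 223. 170.]
scene (272, 190) [664. 176. 170.]
scene (279, 234) [568. 308. 170.]
scene (244, 238) [635. 354. 170.]
side (291, 384) [539. 494.  12.]
side (369, 358) [421. 407.  12.]
side (249, 199) [734. 222. 170.]
side (290, 195) [657. 180. 170.]
side (309, 246) [566. 320. 170.]
side (264, 254) [635. 364. 170.]
```

View pics/side1.png

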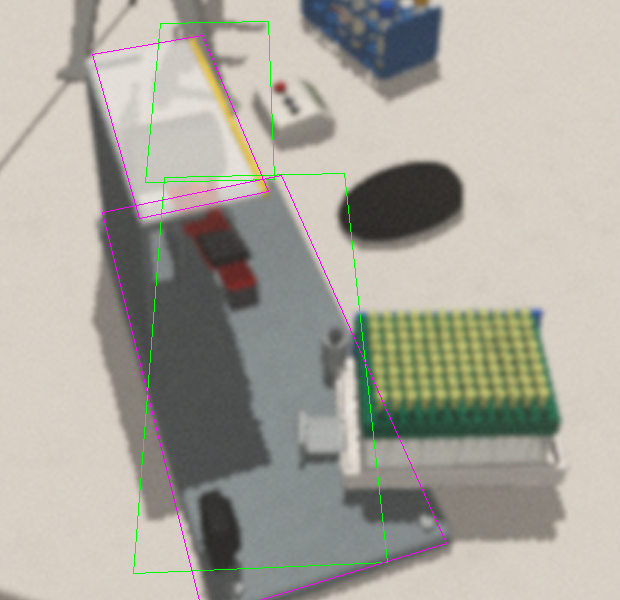

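The overlay at yaw 35° (magenta) matches the base and the visor, so the station is at about (523, 307) with yaw about 35.5°. The carrier is out by about 1.31 rad. Next I check IK for both phases, then push.

```bash
cat >> h.py <<'E'
O=np.array([523,307,0.]); YAW=np.radians(35.5); S=rz(YAW)
def loc(x,y,z): return O+S@np.array([x,y,z],float)
def push(q,r=112,off=0,z=40):
    n=np.array([np.cos(YAW+q),np.sin(YAW+q),0]); e=np.array([-n[1],n[0],0])
    R=np.column_stack([n,np.cross([0,0,-1],n),[0,0,-1]])
    return O+r*e-(2+9.5+off)*n+[0,0,z], R
def tilt(t):
    z=S@[np.sin(t),0,-np.cos(t)]; y=S@[0,-1,0.]; return np.column_stack([np.cross(y,z),y,z])
E
python3 - <<'E'
from h import *
p=vision.read_camera("scene"); print("bottle",bp(p,(354,152),0).round())
for q in (1.31,.9,.5,0): print(q,push(q)[0].round(),np.round(inverse_kinematics(*push(q)),2))
for t in (50,55,60):
  for l in ((-40,-57,160),(64,-57,105),(64,-52,66)):
    for s in (1,-1):
      R=tilt(np.radians(t))@np.diag([s,s,1]); j=inverse_kinematics(loc(*l),R); print(t,l,s,None if j is None else np.round(j,2))
E
```

```text
bottle [ 609. -321.    0.]
1.31 [422. 257.  40.] [ 0.32  0.67  1.9  -0.    0.58 -0.04]
0.9 [411. 301.  40.] [ 0.41  0.68  1.86 -0.    0.6   0.46]
0.5 [417. 345.  40.] [ 0.49  0.7   1.78 -0.    0.66  0.94]
0 [449. 392.  40.] [ 0.53  0.74  1.64 -0.    0.76  1.48]
50 (-40, -57, 160) 1 [-0.03  0.59  2.26  2.28  0.66 -1.28]
50 (-40, -57, 160) -1 [-0.03  0.59  2.26  2.28  0.66  1.86]
50 (64, -57, 105) 1 [ 0.12  0.74  2.03  2.39  0.57 -1.24]
50 (64, -57, 105) -1 [0.12 0.74 2.03 2.39 0.57 1.9 ]
50 (64, -52, 66) 1 [ 0.13  0.83  2.03  2.49  0.64 -1.35]
50 (64, -52, 66) -1 [0.13 0.83 2.03 2.49 0.64 1.79]
55 (-40, -57, 160) 1 [-0.06  0.65  2.31  2.37  0.83 -1.42]
55 (-40, -57, 160) -1 [-0.06  0.65  2.31  2.37  0.83  1.72]
55 (64, -57, 105) 1 [ 0.1   0.79  2.07  2.48  0.72 -1.36]
55 (64, -57, 105) -1 [0.1  0.79 2.07 2.48 0.72 1.78]
55 (64, -52, 66) 1 [ 0.11  0.88  2.07  2.55  0.8  -1.44]
55 (64, -52, 66) -1 [0.11 0.88 2.07 2.55 0.8  1.7 ]
60 (-40, -57, 160) 1 [-0.09  0.74  2.36  2.41  1.01 -1.54]
60 (-40, -57, 160) -1 [-0.09  0.74  2.36  2.41  1.01  1.61]
60 (64, -57, 105) 1 [ 0.08  0.85  2.1   2.53  0.88 -1.44]
60 (64, -57, 105) -1 [0.08 0.85 2.1  2.53 0.88 1.7 ]
60 (64, -52, 66) 1 [ 0.09  0.94  2.1   2.58  0.96 -1.51]
60 (64, -52, 66) -1 [0.09 0.94 2.1  2.58 0.96 1.63]
```

Run:
```python
from h import *
p=readout.current_tool_pos(); ctrl.line_to([p[0],p[1],310],v=300)
eoat.move_gripper(0.0)
ctrl.goto(*push(1.31,off=45,z=200)); ctrl.line_to(push(1.31,off=45)[0],v=250)
print(readout.current_time_s(),readout.current_force())
F=[]
for q in (1.31,1.1,.9,.7,.5,.3,.12):
    ctrl.line_to(*push(q),v=90); F.append(np.round(readout.current_force(),1))
print(F,readout.current_time_s())
for q in (.06,.02,-.02,-.05,-.08,-.11):
    ctrl.line_to(*push(q),v=40); f=np.array(readout.current_force()); fn=-f@push(q)[1][:,0]; print(q,f.round(1),fn.round(1))
    if fn>10: break
print(readout.current_time_s())
for n in("scene","side","wrist"):
    p=vision.read_camera(n); cv2.imwrite(f"pics/{n}2.png",p["color"])
    print(n,[(np.linalg.solve(S,np.array(r["position"])-O).round(1),r["conf"]) for r in place_of("push_plate",p)[:1]],[(np.linalg.solve(S,np.array(r["position"])-O).round(1),r["conf"]) for r in place_of("catch_pad",p)[:1]])
```

```text
6.75 [ 0.55801877 -0.71194007  0.23178939]
[array([ 0. , -0.8, -0.1]), array([-0.6,  0.5,  0. ]), array([ 0.2, -0.1, -0.5]), array([ 0.3, -0. ,  0.3]), array([-0.8, -0.4, -0.1]), array([-0.2, -0.8, -0.4]), array([ 0.1, -0.2, -0.3])] 9.7833
0.06 [0.2 0.6 0.2] -0.5
0.02 [-4.  -5.1  3.9] 6.2
-0.02 [ -9.4 -10.7  10.2] 13.8
10.6333
scene [(array([ -4. , 118.3,  41.5]), 0.62)] [(array([ 63.1, -55. ,  93.1]), 0.59)]
side [(array([ -8.2, 119.7,  38.6]), 0.96)] [(array([ 60.4, -61.2,  94.9]), 0.84)]
wrist [(array([ -8.2, 120.8,  35.8]), 0.66)] []
```

View pics/side2.png

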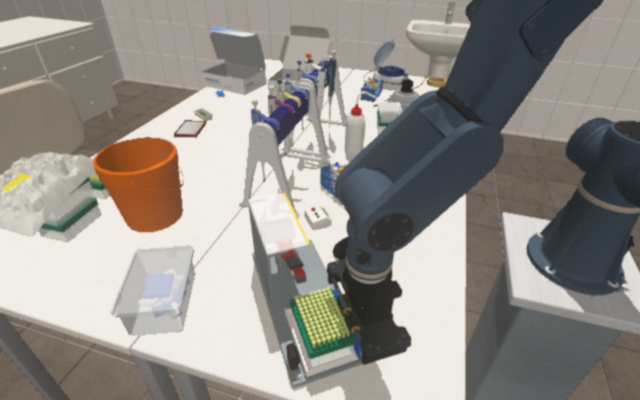

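The carrier is next to the blue-plate home position: tip box at about (322,320), gripper at (375,320). I'll push a little harder to confirm it is against the stop.

Run:
```python
from h import *
for q in (-.05,-.08,-.11):
    ctrl.line_to(*push(q),v=40); f=np.array(readout.current_force()); fn=-f@push(q)[1][:,0]; print(q,f.round(1),fn.round(1),np.linalg.solve(S,np.array(readout.current_tool_pos())-O).round(1))
    if fn>28: break
ctrl.dwell(.3)
ctrl.line_to(push(0,off=60)[0],v=200)
ctrl.line_to(push(0,off=60,z=230)[0],v=300)
print(readout.current_time_s())
I=[]
for n in("scene","side"):
    p=vision.read_camera(n); im=p["color"].copy()
    big=cv2.resize(im,None,fx=3,fy=3,interpolation=2)
    for pts in ([(-23,-200,12),(127,-200,12),(127,145,12),(-23,145,12)],[(0,0,83),(100,0,83),(100,140,83),(0,140,83)]):
        qq=np.array([proj(p,loc(*x))*3+1 for x in pts]).astype(int); cv2.polylines(big,[qq],True,(255,0,255),1)
    u,v=(225,200) if n=="scene" else (250,210); I.append(big[3*v:3*v+540,3*u:3*u+390])
    print(n,*[(t,[(np.linalg.solve(S,np.array(r["position"])-O).round(1),round(r["conf"],2)) for r in place_of(t,p)[:1]]) for t in("push_plate","catch_pad","visor_edge","station")])
cv2.imwrite("pics/home.png",np.hstack(I))
```

```text
-0.05 [-14.1 -13.1  14.5] 19.0 [-19.3 112.6  39.1]
-0.08 [-18.  -16.5  19.2] 23.9 [-19.5 113.   38.9]
-0.11 [-21.6 -19.6  22.9] 28.5 [-19.7 113.4  38.9]
13.425
scene ('push_plate', [(array([ -4.9, 115.8,  39.5]), 0.79)]) ('catch_pad', [(array([ 62.6, -55.2,  94.4]), 0.79)]) ('visor_edge', [(array([ 40.8, -53.3, 165. ]), 0.81)]) ('station', [(array([-2.3, -1.2,  1.6]), 0.61)])
side ('push_plate', [(array([-11.4, 118. ,  36.9]), 0.74)]) ('catch_pad', [(array([ 61.1, -59.7,  93.3]), 0.76)]) ('visor_edge', [(array([ 40.9, -54.3, 165.6]), 0.86)]) ('station', [(array([ 2. , -0.3, -7.7]), 0.89)])
```

View pics/home.png

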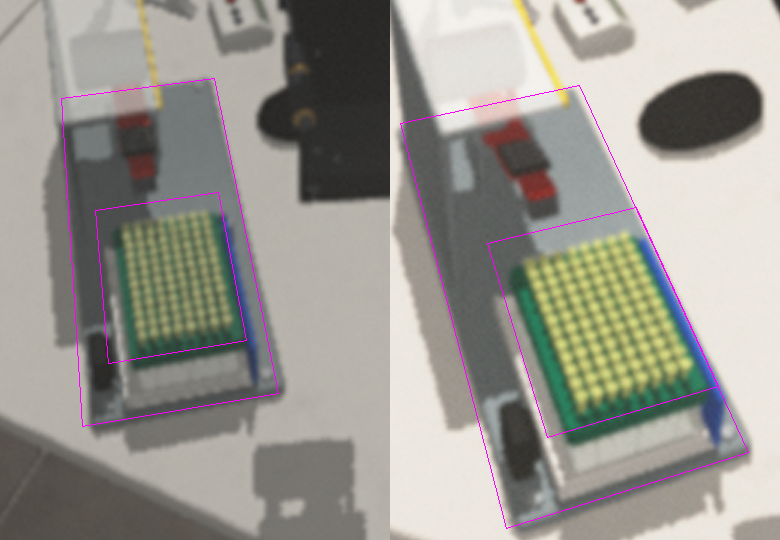

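Run:
```python
from h import *
for n in("scene","side"):
    p=vision.read_camera(n); im=p["color"].astype(int)
    b=(im[...,0]-np.maximum(im[...,1],im[...,2])>35)
    c,_=[proj(p,loc(0,75,64)),0]
    m=np.zeros_like(b); m[int(c[1])-45:int(c[1])+45,int(c[0])-40:int(c[0])+40]=1; b&=m.astype(bool)
    L=[]
    for v in range(400):
        u=np.flatnonzero(b[v])
        if len(u): L.append(np.linalg.solve(S,bp(p,(u.max()+.5,v),64)-O))
    L=np.array(L); k=(L[:,1]>20)&(L[:,1]<132)
    a=np.polyfit(L[k,1],L[k,0],1); print(n,k.sum(),a.round(3),L[::5,:2].round(0).tolist())
    # base front edge
    E=[]
    for y in list(range(-15,140,5)):
        prof=[]
        xs=np.arange(-45,-8,.5)
        for x in xs:
            q=proj(p,loc(x,y,12)); prof.append(cv2.getRectSubPix(p["color"],(1,1),q.astype(float).tolist()).mean())
        g=np.gradient(cv2.GaussianBlur(np.array(prof)[None],(0,0),3)[0]); i=np.argmin(g); E.append((y,xs[i]))
    E=np.array(E); print("base",np.polyfit(E[:,0],E[:,1],1).round(3),E[::3,1])
```

```text
scene 40 [-0.032 -3.449] [[-5.0, 14.0], [-5.0, 30.0], [-5.0, 45.0], [-5.0, 59.0], [-5.0, 74.0], [-5.0, 88.0], [-8.0, 102.0], [-8.0, 115.0], [-8.0, 128.0]]
base [-1.4000e-02 -2.5784e+01] [-24.5 -25.  -26.  -26.5 -26.5 -27.  -28.  -28.5 -28.5 -29.  -30. ]
side 47 [-0.038 -2.349] [[-3.0, 11.0], [-4.0, 25.0], [-3.0, 37.0], [-5.0, 50.0], [-4.0, 62.0], [-5.0, 74.0], [-5.0, 86.0], [-6.0, 97.0], [-6.0, 108.0], [-7.0, 119.0], [-8.0, 130.0], [-4.0, 139.0], [-1.0, 148.0], [5.0, 156.0]]
base [-1.1000e-02 -2.2479e+01] [-21.  -22.  -22.5 -22.5 -23.  -23.5 -24.  -25.5 -25.5 -27.5 -27.5]
```

The carrier sits at about 0.02 rad from the base edge and against a hard stop, so it is home. The base edge also refines the yaw to about 36.1°. Now the tilted approach to the catch.

```bash
sed -i 's/radians(35.5)/radians(36.1)/' h.py
python3 - <<'E'
from h import *
R=tilt(np.radians(60))@np.diag([-1,-1,1])
for l in ((-100,-58,260),(-60,-58,150),(-40,-58,114),(10,-58,114),(64,-58,114)):
    j=inverse_kinematics(loc(*l),R); print(l,None if j is None else np.round(j,2))
p=np.array(readout.current_tool_pos())
ctrl.line_to(p+[0,0,110],v=300)
ctrl.goto(loc(-100,-58,260),R)
ctrl.line_to(loc(-45,-58,125),v=200)
ctrl.line_to(loc(20,-58,114),v=150)
print(readout.current_time_s(),np.round(readout.current_force(),1))
p=vision.read_camera("wrist"); cv2.imwrite("pics/w3.png",p["color"])
q=vision.read_camera("side"); cv2.imwrite("pics/s3.png",q["color"])
for n,x in(("w",p),("s",q)): print(n,*[(t,[(np.linalg.solve(S,np.array(r["position"])-O).round(1),round(r["conf"],2)) for r in place_of(t,x)[:1]]) for t in("catch_pad","visor_edge","push_plate")])
E
```

```text
(-100, -58, 260) [-0.26  0.38  2.42  2.05  0.86  1.92]
(-60, -58, 150) [-0.15  0.79  2.41  2.39  1.09  1.52]
(-40, -58, 114) [-0.1   0.89  2.36  2.45  1.13  1.49]
(10, -58, 114) [-0.    0.84  2.23  2.48  0.99  1.62]
(64, -58, 114) [0.08 0.82 2.1  2.5  0.87 1.72]
17.7917 [-0.3 -0.2  0.5]
w ('catch_pad', [(array([ 55.8, -59.3,  96.1]), 0.8)]) ('visor_edge', [(array([ 40.4, -56.2, 168.3]), 0.81)]) ('push_plate', [])
s ('catch_pad', [(array([ 62.5, -58.8,  94.7]), 0.74)]) ('visor_edge', [(array([ 40.9, -53.1, 166.4]), 0.56)]) ('push_plate', [(array([ -8.6, 114. ,  38.8]), 0.94)])
```

View pics/s3.png

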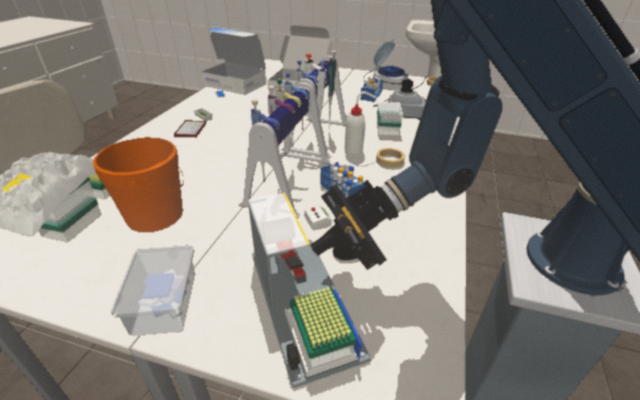

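View pics/w3.png

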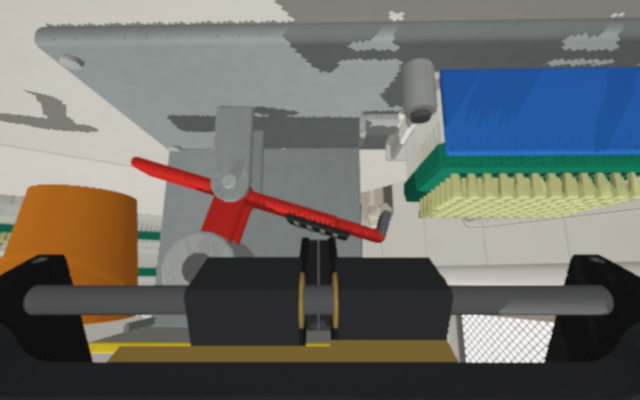

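The wrist picture (inverted) shows the fingertips at (318,245) lined up with the black pad at (318,228), and nothing touches yet. Now I go in under the visor and press.

Run:
```python
from h import *
ctrl.line_to(loc(63,-58,114),v=80); print(np.round(readout.current_force(),1))
for z in range(108,62,-4):
    ctrl.line_to(loc(63,-58+5*(108-z)/40,z),v=60); f=np.array(readout.current_force()); print(z,f.round(1),np.round(readout.current_tool_pos()[2],1))
    if np.linalg.norm(f)>25: break
p=vision.read_camera("wrist"); cv2.imwrite("pics/w4.png",p["color"])
print(readout.current_time_s(),[(np.linalg.solve(S,np.array(r["position"])-O).round(1),round(r["conf"],2)) for r in place_of("catch_pad",p)[:1]])
```

```text
[-0.3 -1.  -0.1]
108 [0.4 0.9 0.8] 107.4
104 [-0.4 -0.   2.5] 103.9
100 [0.  0.1 0.5] 99.7
96 [-0.6 -0.2  1.5] 95.3
92 [ 0.1  0.1 -0.2] 91.3
88 [-0.5  0.5  0.9] 87.5
84 [0.6 0.8 0.7] 83.6
80 [ 0.  -0.2 -0.7] 79.7
76 [-0.   0.2 -0.1] 75.7
72 [0.7 1.  0.2] 71.7
68 [-1.8 -2.6  5.8] 69.9
64 [-7.3 -5.4 17. ] 69.1
21.925 [(array([ 57.5, -52.3,  59.1]), 0.68)]
```

View pics/w4.png

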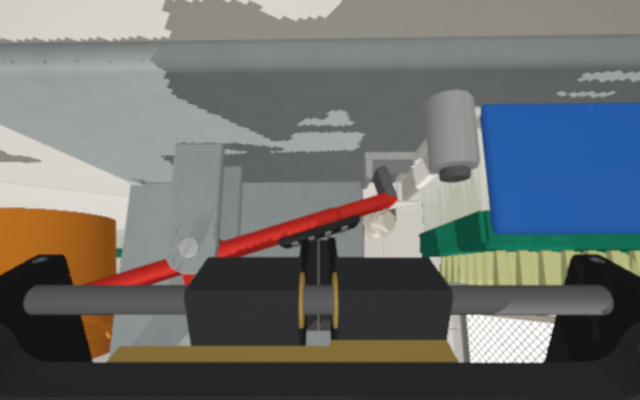

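The catch has snapped over: the pad is at about 59 mm and the arm rests on its end stop. I'll withdraw and check.

Run:
```python
from h import *
ctrl.line_to(loc(60,-54,92),v=120)
ctrl.line_to(loc(-45,-58,120),v=200)
ctrl.line_to(loc(-100,-58,250),v=250); ctrl.dwell(.3)
print(readout.current_time_s(),np.round(readout.current_force(),1))
for n in("scene","side","wrist"):
    x=vision.read_camera(n)
    if n!="scene": cv2.imwrite(f"pics/{n}5.png",x["color"])
    print(n,*[(t,[(np.linalg.solve(S,np.array(r["position"])-O).round(1),round(r["conf"],2)) for r in place_of(t,x)[:1]]) for t in("catch_pad","push_plate")])
```

```text
24.0667 [-0.4 -0.2 -0.5]
scene ('catch_pad', [(array([ 59. , -49. ,  57.5]), 0.6)]) ('push_plate', [(array([ -4.2, 120.4,  40. ]), 0.81)])
side ('catch_pad', [(array([ 62.5, -52.8,  59.3]), 0.97)]) ('push_plate', [(array([ -7.8, 117.9,  38.1]), 0.83)])
wrist ('catch_pad', [(array([ 58.6, -54. ,  64. ]), 0.86)]) ('push_plate', [(array([ -7. , 118.6,  35.2]), 0.72)])
```

View pics/wrist5.png

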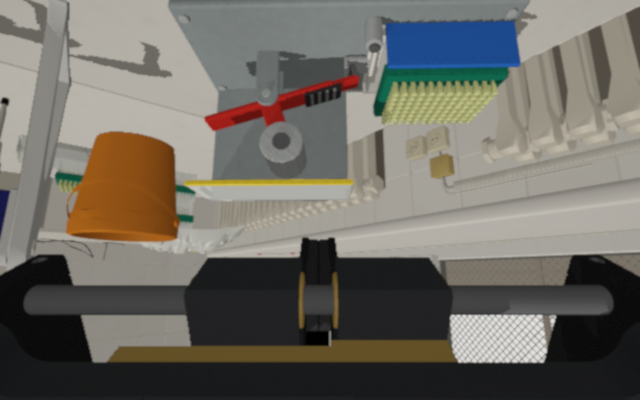

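The catch stays locked at (325,95) and the carrier is home, with the blue plate at (450,45) parallel to the base edge. Nothing touches the robot, so I'm handing in.

```bash
python3 -c "
from cell import *
print(order.finish_job())"
```

```text
the job is handed in; nothing more can be done
None
```

I handed the job in at about 24 s, with the carrier pushed against its stop (about 0.02 rad from home by my measurement), the catch snapped over and locked, and the arm clear; the hand-in call returned no verdict.

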